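# Set the bearing play on a hub stand

## Robot

A 6-joint arm with a two-finger parallel gripper is mounted at the origin on the work surface. World frame = base frame: x ahead of the robot, y to its left, z up, the work surface at z = 0. Lengths are in m, angles in rad, forces in N, time in s.
With the tool pointing down it reaches from about 0.375 to 0.975 m from the base axis. Payload 3.8 kg.
Tool frame: the origin (TCP) lies at the very end of the fingers, on their centre line; the grasp point (between the pads) lies 19 mm behind it; y points along the fingers, x is the direction in which the jaws open and shut, and the axes are right-handed (so a half turn about y gives the same grasp; the last joint's range is limited). The gripper opens to 85 mm and grips with 20 to 120 N. Pads are 22 mm wide; open, the fingers measure 114 mm over their backs; the gripper's body (76 mm by 85 mm) begins 54 mm behind the grasp point. The pads swing forward as they close: fully open they stand 13 mm farther back than shut.
Start: joints at [1.284, 0.264, 1.604, -0, 1.274, -0.037], TCP at [0.167, 0.654, 0.231] pointing down, gripper open.
Joint ranges: [-2.63, 2.63], [-0.94, 2.18], [0.31, 2.57], [-1.31, 4.45], [0, 2.66], [-2.55, 2.55]. Speed limits (rad/s): [2.57, 2.57, 3.14, 3.14, 3.14, 3.14].

## Interface

Orientations are given as a rotation vector (axis times angle).
In Python, from workcell import bot, cams gives the robot as it stands.
- The arm moves only by the tool play_rows, never from a script. Its argument "motion" is a list of rows, each a list of 2 entries, a list of its own where there are three numbers: the shift along the world's x, y, z normalised to -1 to 1, where 1 is 400 mm, then the turn, a rotation vector about the world's x, y, z normalised to -1 to 1, where 1 is pi/4 rad. In form: [[[tx, ty, tz], [ax, ay, az]], ...]. A call has 1 to 10 rows; each row is the pose to reach, as a shift and turn from the pose commanded when the call began; what a row does not reach only later rows make up. A row lasts 1/8 s, in which the tool goes at most 62.5 mm and 10.7 degrees, less where a joint would pass 70% of its speed; a pose out of reach is approached as far as the arm can. A call with a number of a shift or a turn outside -1 to 1 is refused whole. A call with a gripper value outside its range is refused whole. "gripper" is the closure, from 0 (fully open) to 1 (shut), set as the call begins (left out, the last holds). The fingers move at their own pace and stop on an object; "squeeze" is the grip in N (left out, the last holds). Time passes only in rows, so rows that repeat a pose let the fingers close. It gives the time, the measured TCP pose, the force and the opening at its end, in the units of the state.
- bot.read_state(): the state, without advancing time (a new reading comes with each control period).
- cams.read_camera(name): name is "side" or "top" or "wrist"; returns (picture, depth): 420x560x3 uint8, red, green, blue; 420x560 float32, m along the optical axis (not along the pixel's ray), 0 where there is no reading.
- cams.calibration(name): a dict with "mtx" (3x3 intrinsics, pixels), "R" (3x3) and "t" (3): a world point X has camera coordinates R X + t; the wrist camera has in their place "tool_from_camera" (4x4, takes a point from camera to tool coordinates, whose origin is the TCP and whose axes are the tool frame's). Camera axes: x right, y down, z forward; pixel columns grow to the right and rows downward; lengths in m; the calibration is good to about 2 mm. A picture is of the moment at which its call begins: read the wrist's pose just before it. calibration takes no time and is no camera call.
- bot.finish_job(): hands the job in, once; it reports no verdict.
Trained networks look in the newest picture that a camera, given by its name, has taken for a name from the list of things; names that differ only in an ending like _2 or _b are one class to them, and where a whole thing is asked for, a point or a joint stands for the part that bears it (a point fixed in the world has none). Each returns a list of dicts, best first, with "conf" (0 to 1); they miss things now and then, are a little off and sometimes report something else, mostly with a low value. They report only what shows in the picture. A call takes as long as a camera call.
- cams.recognise(camera, label): "xyz" ([x, y, z] in m, in the coordinates of the camera as it stood for that picture, good to about 4 mm: the middle of the surface that is visible of it).
- cams.regions_of(camera, label): "mask" (420x560 bool, what is visible of it).
- cams.mark_of(camera, label): "xyz" ([x, y, z] in m, in the coordinates of the camera as it stood for that picture, good to about 4 mm: a listed point, or the origin of a listed thing).
The state is a dict: "time": time; "q": joint angles; "joint_vel": joint speeds; "joint_torque": joint torques, N m; "tool_pos": TCP position; "tcp_rot": TCP orientation; "wrist_force": force on the tool from outside, world axes, zero at the start; "torque": the same for the moment, N m; "width": opening from 0.0 (shut) to 1.0 (fully open).
Only numpy, scipy, OpenCV 4.12 (cv2) and the standard library are available. Lean on these libraries where they do the work, as an engineer would, in place of code of your own. Each camera call takes 0.05 s, during which the arm holds its last target.

## Task

Set the wheel bearing on the grey hub stand: turn the black adjuster knob clockwise until you feel it bottom, without forcing it past that, then back it off a quarter turn. Then throw the red-tipped lock lever on the stand right over to its other side, let go, and leave everything else on the counter where it is.

Things in the scene. Friction and masses are not known exactly. Their poses are not given: they have to be found in the camera images.
- adjuster_grip (a point): On the upright axis of the black bar knob (thumbscrew) on the steel hub at the stand's left (+y) end, at the height to grip, 137 mm above the counter. The bar is 44 mm long (own x), 14 mm wide (own y), 32 mm tall, from 23 mm below to 7 mm above this point, on a 48 mm disc, over a 74 mm dial with a long tick each quarter turn. White stripe: -x end.
- adjuster: The same knob, origin at its foot, 106 mm up. Clockwise from above screws it in, friction 0.04 Nm. It starts 0.9 to 2.5 rad short of bottom; where that is differs each time and is known only by feel. There the torque rises by 2 Nm per rad (stiff springy bearing); forcing it by 0.25 rad (0.5 Nm above friction) ruins the bearing. Let go, it springs back to bottom; else it stays put.
- lock_tip (a point): Centre of the red ball (26 mm across) on the lock lever at the right (-y) end of the stand, 130 mm along the stand from the knob's axis. The lever is a 10 mm steel rod, 80 mm from its pivot to this point; the pivot is 36 mm above the counter.
- lock (a joint): Lock lever angle in rad: near 0 as it starts, leaning 0.5 rad from upright to the stand's -x side (roughly towards the robot); 1.0 is thrown fully over, leaning 0.5 rad to the stand's +x side. It stays where it is left and takes about 1 N at the ball.
- stand: Grey hub stand fixed to the counter: base plate 160 mm (its x) by 250 mm (its y) by 14 mm. Origin under the plate's centre. The knob's axis is at its y = +55 mm, the lever's pivot at y = -75 mm; the lever swings about the stand's y axis. The knob's top is 144 mm, the dial 106 mm above the counter; the ball's top reaches 129 mm at mid swing.

How it is judged:
On the way, in this order (a step that is already met when the one before it is completed fails the run):
1. the adjuster has been screwed in until it bottoms on the bearing (at least about 0.08 Nm felt beyond friction) (value of joint preload above 0.04 rad), for 0.1 s.
2. the adjuster is backed off a quarter turn from bottom (within 0.4 rad) (x of seat_key in the frame of adjuster between -0.0078 and 0.0078 m and y of seat_key in the frame of adjuster below -0.015 m), for 0.2 s.
3. the lock lever is thrown over (value of joint lock above 0.85 rad), for 0.1 s.
At the end, for the whole second after the job is handed in: The adjuster stands a quarter turn (within 0.4 rad) back from where it bottoms, the lock lever is thrown over (joint above 0.85 rad), and both are at rest (all of step 2 and value of joint lock above 0.85 rad and angular speed of adjuster below 0.1 rad/s and velocity of joint lock between -0.1 and 0.1 rad/s); the robot touches nothing.
It fails at once if the adjuster is forced more than 0.25 rad past bottom (about 0.5 Nm), which ruins the bearing (value of joint preload above 0.25 rad).
It fails at once if another thing on the counter is knocked from its place by more than 20 mm (distance of any of bearing_race, spanner, seal_carton, grease_cap, oil_bottle, filter_carton, spray_can from where it was at the start of the episode above 0.02 m).
It also fails if it takes over 72 s, if anything falls off the work surface, if the arm or the gripper's body presses on something with over 40 N, if the wrist force passes 120 N, or if a joint passes its speed limit or range.

## Working session

There is one attempt and no reset: what is moved stays moved. The work goes in short steps, Python scripts to look and compute and a tool call to move; the robot and the scene stay as the last step left them, time stands still between calls to the robot, and variables do not carry over. Pictures are saved under pics/ and viewed, and the job is handed in when it is done.

Besides the shell and the picture viewer there is one more tool, called after "Request:" by a JSON object that holds its "name" and its "arguments". play_rows: Moves the arm, as the interface text tells. Its arguments: {"type":"object","properties":{"motion":{"type":"array","items":{"type":"array"}},"gripper":{"type":"number"},"squeeze":{"type":"number"}},"required":["motion"]}

```bash
mkdir -p pics; ls; cat > h.py <<'E'
import numpy as np, cv2
from workcell import bot, cams
from scipy.spatial.transform import Rotation as R
def w(cam,p):
    c=cams.calibration(cam)
    return np.array(c["R"]).T@(np.array(p)-np.array(c["t"]).ravel())
E
python3 - <<'E'
from h import *
s=bot.read_state(); print({k:np.round(v,3) for k,v in s.items()})
for c in ("top","side"):
    im,d=cams.read_camera(c); cv2.imwrite(f"pics/{c}0.png",im[:,:,::-1])
    for l in ("adjuster_grip","adjuster","lock_tip","stand"):
        for r in cams.mark_of(c,l)[:2]: print(c,l,r["conf"],np.round(w(c,r["xyz"]),4))
print(cams.calibration("top"))
E
```

```text
pics
{'time': np.float64(0.0), 'q': array([ 1.284,  0.265,  1.605,  0.   ,  1.274, -0.037]), 'joint_vel': array([-0.001, -0.   , -0.001, -0.001, -0.002,  0.001]), 'joint_torque': array([ 1.0000e-03, -5.1510e+01, -3.6731e+01, -0.0000e+00,  1.3000e-02,
       -0.0000e+00]), 'tool_pos': array([0.167, 0.653, 0.23 ]), 'tcp_rot': array([-1.318, -1.022,  1.025]), 'wrist_force': array([ 0.335,  0.663, -0.423]), 'torque': array([ 0.015, -0.01 , -0.028]), 'width': np.float64(0.998)}
top adjuster_grip 0.87 [0.5593 0.1828 0.1401]
top adjuster 0.95 [0.5634 0.1849 0.1083]
top lock_tip 0.75 [0.4966 0.0614 0.1051]
top lock_tip 0.69 [0.5605 0.1832 0.1085]
top stand 0.94 [ 0.5474  0.1302 -0.0012]
side adjuster_grip 0.96 [0.5604 0.1802 0.1365]
side adjuster 0.6 [0.5633 0.1855 0.1064]
side lock_tip 0.62 [0.499  0.061  0.0995]
side stand 0.71 [ 0.5537  0.1292 -0.0025]
{'mtx': array([[392.75027751,   0.        , 273.37180577],
       [  0.        , 392.75027751, 207.5771278 ],
       [  0.        ,   0.        ,   1.        ]]), 'R': array([[ 0.02797213, -0.99935866,  0.02235676],
       [-0.97999758, -0.03182498, -0.19644822],
       [ 0.19703374, -0.0164145 , -0.98025929]]), 't': array([0.0075271 , 0.57984573, 0.64311894])}
```

View pics/top0.png

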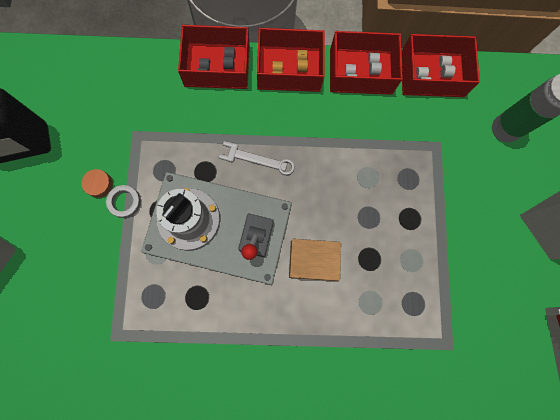

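View pics/side0.png

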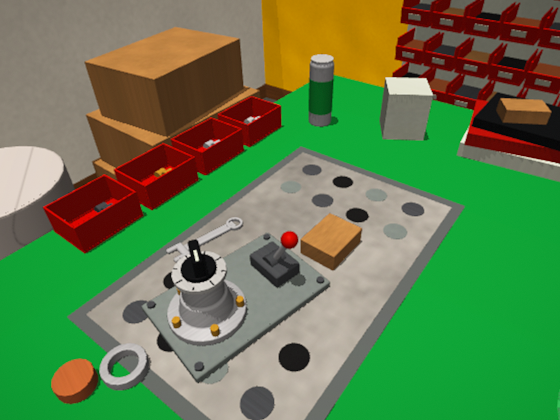

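```bash
python3 - <<'E'
from h import *
im=cv2.imread("pics/top0.png"); cv2.imwrite("pics/z.png",cv2.resize(im[160:290,130:300],None,fx=4.5,fy=4.5,interpolation=cv2.INTER_CUBIC)[:600])
s=bot.read_state(); print(R.from_rotvec(s["tcp_rot"]).as_matrix().round(3))
c=cams.calibration("top")
# white stripe & bar: mask
im,d=cams.read_camera("top")
K=c["mtx"];v,u=np.mgrid[:420,:560]
P=np.stack([(u-K[0,2])*d/K[0,0],(v-K[1,2])*d/K[1,1],d],-1)
W=(P-c["t"])@c["R"]
sel=(np.hypot(W[...,0]-.5605,W[...,1]-.182)<.035)
top=sel&(W[...,2]>.138)&(W[...,2]<.152)
X=W[top][:,:2];print(len(X),X.mean(0),W[top][:,2].mean());
m=(X.max(0)+X.min(0))/2
U,S,V=np.linalg.svd(X-X.mean(0));print(V[0],S/np.sqrt(len(X))*np.sqrt(12))
wh=sel&(W[...,2]>.13)&(im.min(2)>140);print(wh.sum(),W[wh].mean(0))
pl=(abs(W[...,2]-.014)<.006)&(np.hypot(W[...,0]-.55,W[...,1]-.13)<.17)
mm=pl.astype(np.uint8);mm=cv2.morphologyEx(mm,cv2.MORPH_OPEN,np.ones((5,5)))
Y=W[mm>0][:,:2].astype(np.float32);r=cv2.minAreaRect(Y);print(r)
for l in ("adjuster_grip","adjuster","lock_tip","stand"):
        for r in cams.mark_of("top",l)[:1]: print(l,r["conf"],np.round(w("top",r["xyz"]),4))
E
```

```text
[[ 0.247 -0.    -0.969]
 [ 0.969 -0.     0.247]
 [-0.    -1.     0.   ]]
263 [0.55993385 0.18129264] 0.1435819110295714
[-0.81782762  0.57546327] [0.04357198 0.01405341]
28 [0.55136101 0.18874704 0.14480734]
((0.5541175007820129, 0.15107712149620056), (0.29621008038520813, 0.16031505167484283), 77.82718658447266)
adjuster_grip 0.86 [0.5606 0.1806 0.1372]
adjuster 0.56 [0.5619 0.1847 0.1089]
lock_tip 0.59 [0.4969 0.0655 0.107 ]
stand 0.92 [ 0.5455  0.1271 -0.0012]
```

View pics/z.png

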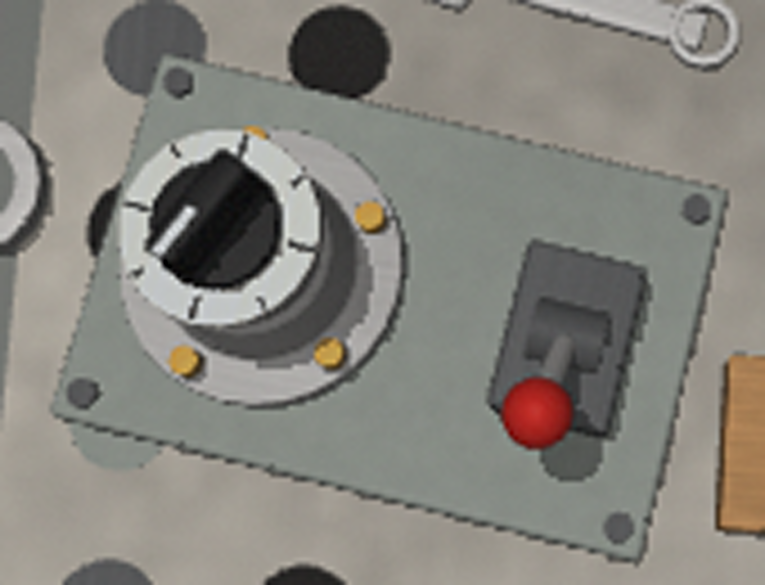

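```bash
cat >> h.py <<'E'
def cloud(cam):
    c=cams.calibration(cam); im,d=cams.read_camera(cam)
    K=c["mtx"];v,u=np.mgrid[:420,:560]
    P=np.stack([(u-K[0,2])*d/K[0,0],(v-K[1,2])*d/K[1,1],d],-1)
    return im,d,(P-np.array(c["t"]).ravel())@np.array(c["R"])
def st():
    s=bot.read_state(); m=R.from_rotvec(s["tcp_rot"]).as_matrix()
    print("t",round(float(s["time"]),2),"pos",s["tool_pos"].round(4),"yaw",round(float(np.arctan2(m[1,0],m[0,0])),4),"tilt",m[2].round(3),"F",s["wrist_force"].round(1),"T",s["torque"].round(3),"w",round(float(s["width"]),3),"q",s["q"].round(3)); return s
E
python3 - <<'E'
from h import *
im,d,W=cloud("top")
for a,b in ((20,130),(40,135),(5,265),(545,90),(510,125),(95,182),(122,202),(315,245),(540,225)): print(a,b,W[b,a].round(3))
s=st()
# segments of high points
hi=(W[...,2]>.05)&(d>0)
print([W[...,k][hi&(W[...,1]>.28)&(W[...,0]<.7)] .max() if (hi&(W[...,1]>.28)&(W[...,0]<.7)).any() else None for k in range(3)], (hi&(W[...,1]>.28)&(W[...,0]<.7)).sum())
# rotation needed from yaw to .958 
E
```

```text
20 130 [0.69  0.461 0.105]
40 135 [0.705 0.462 0.045]
5 265 [0.466 0.515 0.004]
545 90 [ 0.77  -0.414  0.16 ]
510 125 [ 0.754 -0.419  0.055]
95 182 [0.625 0.362 0.021]
122 202 [ 0.593  0.316 -0.002]
315 245 [ 0.517 -0.053  0.034]
540 225 [ 0.567 -0.471  0.034]
t 0.8 pos [0.1669 0.6541 0.2313] yaw 1.321 tilt [ 0. -1.  0.] F [-0.5 -0.8 -1.3] T [0.029 0.004 0.02 ] w 0.999 q [ 1.284  0.264  1.604  0.     1.274 -0.037]
[np.float64(0.6999405474091632), np.float64(0.5244127522996909), np.float64(0.14975295441389735)] 992
```

Request:
{"name": "play_rows", "arguments": {"motion": [[[0.82,-1,0],[0,0,-0.46]],[[0.82,-1,0],[0,0,-0.46]],[[0.82,-1,0],[0,0,-0.46]],[[0.82,-1,0],[0,0,-0.46]],[[0.82,-1,0],[0,0,-0.46]],[[0.82,-1,0],[0,0,-0.46]],[[0.82,-1,0],[0,0,-0.46]],[[0.82,-1,0],[0,0,-0.46]],[[0.82,-1,0],[0,0,-0.46]],[[0.82,-1,0],[0,0,-0.46]]], "gripper": 0.3}}

```text
time: 2.05
tool_pos: [0.4953, 0.2535, 0.2313]
tcp_rot: [-1.438, -0.746, 0.747]
wrist_force: [0.1, -0.6, -0.5]
width: 0.704
```

```bash
python3 - <<'E'
from h import *
s=st(); print((np.array([.560,.1812])-s["tool_pos"][:2])/.4)
E
```

```text
t 2.05 pos [0.4953 0.2535 0.2313] yaw 0.9573 tilt [ 0.    -1.     0.001] F [ 0.1 -0.6 -0.5] T [ 0.022 -0.013  0.021] w 0.704 q [ 4.280e-01  4.000e-02  1.860e+00  1.000e-03  1.242e+00 -5.300e-01]
[ 0.16182824 -0.18064764]
```

Request:
{"name": "play_rows", "arguments": {"motion": [[[0.162,-0.181,0],[0,0,0]],[[0.162,-0.181,0],[0,0,0]],[[0.162,-0.181,0],[0,0,0]],[[0.162,-0.181,0],[0,0,0]]]}}

```text
time: 2.55
tool_pos: [0.5586, 0.1833, 0.2311]
tcp_rot: [-1.437, -0.749, 0.75]
wrist_force: [0.2, 0.2, 0.0]
width: 0.698
```

```bash
python3 - <<'E'
from h import *
s=st(); 
im,d=cams.read_camera("wrist"); cv2.imwrite("pics/w1.png",im[:,:,::-1])
c=cams.calibration("wrist");T=np.array(c["tool_from_camera"]);K=c["mtx"]
v,u=np.mgrid[:420,:560]
P=np.stack([(u-K[0,2])*d/K[0,0],(v-K[1,2])*d/K[1,1],d],-1)
M=R.from_rotvec(s["tcp_rot"]).as_matrix()
W=((P@T[:3,:3].T+T[:3,3])@M.T)+s["tool_pos"]
sel=(d>0)&(np.hypot(W[...,0]-.5605,W[...,1]-.182)<.035)&(W[...,2]>.137)&(W[...,2]<.152)
X=W[sel];print(len(X),X.mean(0))
r=cv2.minAreaRect(X[:,:2].astype(np.float32));print(r)
U,S,V=np.linalg.svd(X[:,:2]-X[:,:2].mean(0));print(V[0],np.arctan2(V[0,1],V[0,0]))
E
```

```text
t 2.55 pos [0.5586 0.1833 0.2311] yaw 0.9611 tilt [-0.    -1.     0.001] F [0.2 0.2 0. ] T [-0.025  0.046 -0.004] w 0.698 q [ 2.740e-01  1.010e-01  1.795e+00  1.000e-03  1.246e+00 -6.870e-01]
824 [0.56176708 0.18345033 0.143509  ]
((0.5630555152893066, 0.18238307535648346), (0.013576995581388474, 0.04374732822179794), 55.654502868652344)
[ 0.82752374 -0.56143073] -0.5961137203733861
```

View pics/w1.png

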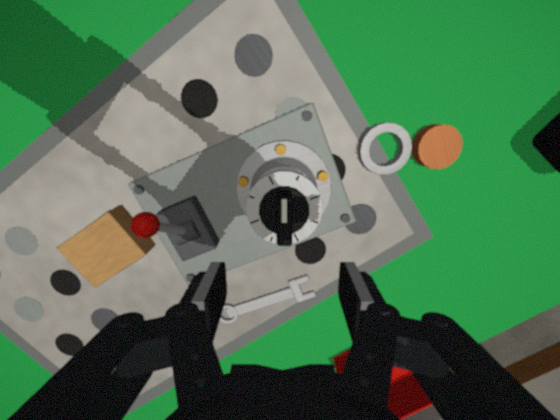

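```bash
python3 - <<'E'
from h import *
s=st(); p=s["tool_pos"]; print((np.array([.5612,.1818,.1195])-p)/.4)
im,d=cams.read_camera("wrist");s=st();im,d=cams.read_camera("wrist")
c=cams.calibration("wrist");T=np.array(c["tool_from_camera"]);K=c["mtx"]
v,u=np.mgrid[:420,:560]
P=np.stack([(u-K[0,2])*d/K[0,0],(v-K[1,2])*d/K[1,1],d],-1)
M=R.from_rotvec(s["tcp_rot"]).as_matrix()
W=((P@T[:3,:3].T+T[:3,3])@M.T)+s["tool_pos"]
sel=(d>0)&(np.hypot(W[...,0]-.5605,W[...,1]-.182)<.035)&(W[...,2]>.137)&(W[...,2]<.152)
X=W[sel]
r=cv2.minAreaRect(X[:,:2].astype(np.float32));print(r,X.mean(0))
E
```

```text
t 2.6 pos [0.5585 0.1834 0.2311] yaw 0.9616 tilt [-0.    -1.     0.001] F [-0.5  0.6 -0.4] T [0.022 0.015 0.022] w 0.704 q [ 2.740e-01  1.010e-01  1.795e+00  1.000e-03  1.246e+00 -6.870e-01]
[ 0.00672839 -0.00396547 -0.27910248]
t 2.65 pos [0.5585 0.1833 0.2312] yaw 0.9618 tilt [ 0.    -1.     0.001] F [-0.   0.3 -0.7] T [-0.022 -0.035  0.016] w 0.699 q [ 2.740e-01  1.010e-01  1.796e+00  1.000e-03  1.246e+00 -6.880e-01]
((0.5628154873847961, 0.1825624704360962), (0.013559775426983833, 0.04301964491605759), 55.585655212402344) [0.56163668 0.18356501 0.14350113]
```

Request:
{"name": "play_rows", "arguments": {"motion": [[[0.0075,-0.003,-0.1],[0,0,0]],[[0.0075,-0.003,-0.2],[0,0,0]],[[0.0075,-0.003,-0.278],[0,0,0]],[[0.0075,-0.003,-0.278],[0,0,0]],[[0.0075,-0.003,-0.278],[0,0,0]],[[0.0075,-0.003,-0.278],[0,0,0]]]}}

```text
time: 3.45
tool_pos: [0.5641, 0.1811, 0.1224]
tcp_rot: [-1.439, -0.752, 0.746]
wrist_force: [0.1, 0.1, 0.7]
width: 0.7
```

Request:
{"name": "play_rows", "arguments": {"motion": [[[0,0,0],[0,0,0]],[[0,0,0],[0,0,0]],[[0,0,0],[0,0,0]],[[0,0,0],[0,0,0]],[[0,0,0],[0,0,0]],[[0,0,0],[0,0,0]],[[0,0,0],[0,0,0]],[[0,0,0],[0,0,0]]], "gripper": 1, "squeeze": 50}}

```text
time: 4.45
tool_pos: [0.5637, 0.1813, 0.121]
tcp_rot: [-1.438, -0.751, 0.746]
wrist_force: [2.6, 5.5, 3.1]
width: 0.151
```

```bash
python3 - <<'E'
from h import *
for i in range(3):
  s=st(); im,d=cams.read_camera("side")
cv2.imwrite("pics/s2.png",im[:,:,::-1])
E
```

```text
t 4.45 pos [0.5637 0.1813 0.121 ] yaw 0.9597 tilt [ 0.003 -1.    -0.001] F [2.6 5.5 3.1] T [ 0.754 -0.282 -0.085] w 0.151 q [ 2.690e-01  1.990e-01  1.896e+00  1.000e-03  1.043e+00 -6.920e-01]
t 4.5 pos [0.5637 0.1813 0.121 ] yaw 0.9596 tilt [ 0.003 -1.    -0.001] F [1.1 5.2 2.7] T [ 0.692 -0.316 -0.008] w 0.15 q [ 2.690e-01  1.990e-01  1.896e+00  1.000e-03  1.043e+00 -6.920e-01]
t 4.55 pos [0.5637 0.1813 0.121 ] yaw 0.9596 tilt [ 0.003 -1.    -0.001] F [1.9 4.7 1.8] T [ 0.738 -0.237 -0.049] w 0.151 q [ 2.690e-01  1.990e-01  1.896e+00  1.000e-03  1.043e+00 -6.920e-01]
```

View pics/s2.png

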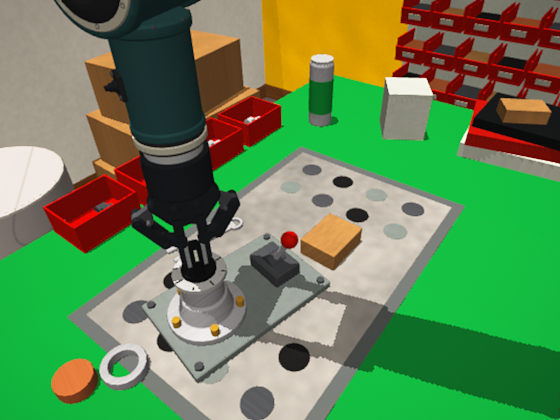

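Request:
{"name": "play_rows", "arguments": {"motion": [[[0,0,0],[0,0,-0.1]],[[0,0,0],[0,0,-0.2]],[[0,0,0],[0,0,-0.3]],[[0,0,0],[0,0,-0.4]],[[0,0,0],[0,0,-0.5]],[[0,0,0],[0,0,-0.6]],[[0,0,0],[0,0,-0.7]],[[0,0,0],[0,0,-0.8]],[[0,0,0],[0,0,-0.9]],[[0,0,0],[0,0,-0.95]]]}}

```text
time: 5.85
tool_pos: [0.5628, 0.1808, 0.121]
tcp_rot: [-1.564, -0.167, 0.166]
wrist_force: [-0.8, 3.5, 6.0]
width: 0.155
```

```bash
cat >> h.py <<'E'
def avg(n=4,cam="top"):
    T=[];F=[]
    for i in range(n):
        s=bot.read_state();T.append(s["torque"]);F.append(s["wrist_force"]);im,d=cams.read_camera(cam)
    m=R.from_rotvec(s["tcp_rot"]).as_matrix()
    print("t",round(float(s["time"]),2),"pos",s["tool_pos"].round(4),"yaw",round(float(np.arctan2(m[1,0],m[0,0])),4),"F",np.mean(F,0).round(1),"T",np.mean(T,0).round(3),"w",round(float(s["width"]),3),"q6",s["q"][5].round(3)); return im,d
E
python3 - <<'E'
from h import *
im,d=avg(cam="side");cv2.imwrite("pics/s3.png",im[120:380,100:400,::-1])
E
```

```text
t 6.0 pos [0.5627 0.1808 0.1209] yaw 0.2133 F [-0.3  3.3  5.6] T [0.494 0.19  0.003] w 0.148 q6 0.055
```

View pics/s3.png

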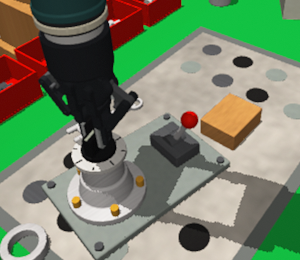

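Request:
{"name": "play_rows", "arguments": {"motion": [[[0,0,0],[0,0,-0.1]],[[0,0,0],[0,0,-0.2]],[[0,0,0],[0,0,-0.2]],[[0,0,0],[0,0,-0.2]]]}}

```text
time: 6.55
tool_pos: [0.5625, 0.1807, 0.1209]
tcp_rot: [-1.57, -0.044, 0.044]
wrist_force: [-1.1, 2.6, 6.4]
width: 0.15
```

```bash
echo 'from h import *
avg(5)' > a.py; python3 a.py
```

```text
t 6.75 pos [0.5625 0.1808 0.1209] yaw 0.0564 F [-1.1  3.4  6.1] T [ 0.485  0.305 -0.074] w 0.15 q6 0.212
```

Request:
{"name": "play_rows", "arguments": {"motion": [[[0,0,0],[0,0,-0.07]],[[0,0,0],[0,0,-0.14]],[[0,0,0],[0,0,-0.14]]]}}

```text
time: 7.18
tool_pos: [0.5624, 0.1808, 0.1209]
tcp_rot: [-1.57, 0.043, -0.042]
wrist_force: [-1.9, 3.5, 6.9]
width: 0.151
```

```bash
python3 a.py
```

```text
t 7.38 pos [0.5624 0.1808 0.121 ] yaw -0.0536 F [-1.9  3.3  6.7] T [ 0.509  0.389 -0.03 ] w 0.154 q6 0.322
```

Request:
{"name": "play_rows", "arguments": {"motion": [[[0,0,0],[0,0,-0.07]],[[0,0,0],[0,0,-0.14]],[[0,0,0],[0,0,-0.14]]]}}

```text
time: 7.8
tool_pos: [0.5622, 0.1808, 0.1209]
tcp_rot: [-1.566, 0.129, -0.128]
wrist_force: [-2.2, 3.0, 7.3]
width: 0.152
```

```bash
python3 a.py
```

```text
t 8.0 pos [0.5622 0.1808 0.1209] yaw -0.1635 F [-2.   3.3  7. ] T [ 0.557  0.442 -0.014] w 0.152 q6 0.432
```

Request:
{"name": "play_rows", "arguments": {"motion": [[[0,0,0],[0,0,-0.07]],[[0,0,0],[0,0,-0.14]],[[0,0,0],[0,0,-0.14]]]}}

```text
time: 8.43
tool_pos: [0.5621, 0.1808, 0.1209]
tcp_rot: [-1.56, 0.216, -0.214]
wrist_force: [-3.7, 3.0, 6.9]
width: 0.154
```

```bash
python3 a.py
```

```text
t 8.62 pos [0.5621 0.1809 0.121 ] yaw -0.2736 F [-2.5  3.3  6.8] T [ 0.549  0.532 -0.028] w 0.152 q6 0.542
```

Request:
{"name": "play_rows", "arguments": {"motion": [[[0,0,0],[0,0,-0.07]],[[0,0,0],[0,0,-0.14]],[[0,0,0],[0,0,-0.14]]]}}

```text
time: 9.05
tool_pos: [0.5619, 0.1809, 0.1209]
tcp_rot: [-1.549, 0.302, -0.3]
wrist_force: [-3.8, 3.8, 7.3]
width: 0.15
```

```bash
python3 a.py
```

```text
t 9.25 pos [0.5619 0.1809 0.1209] yaw -0.3835 F [-3.2  3.7  7.4] T [ 0.607  0.569 -0.034] w 0.152 q6 0.652
```

Request:
{"name": "play_rows", "arguments": {"motion": [[[0,0,0],[0,0,-0.07]],[[0,0,0],[0,0,-0.14]],[[0,0,0],[0,0,-0.14]]]}}

```text
time: 9.68
tool_pos: [0.5618, 0.181, 0.1209]
tcp_rot: [-1.536, 0.389, -0.386]
wrist_force: [-3.0, 3.8, 8.1]
width: 0.153
```

```bash
python3 a.py
```

```text
t 9.88 pos [0.5617 0.181  0.1209] yaw -0.4935 F [-3.4  3.8  7.7] T [ 0.668  0.665 -0.019] w 0.155 q6 0.762
```

Request:
{"name": "play_rows", "arguments": {"motion": [[[0,0,0],[0,0,-0.07]],[[0,0,0],[0,0,-0.14]],[[0,0,0],[0,0,-0.14]]]}}

```text
time: 10.3
tool_pos: [0.5616, 0.1811, 0.1209]
tcp_rot: [-1.518, 0.475, -0.471]
wrist_force: [-4.2, 4.6, 8.4]
width: 0.15
```

```bash
python3 a.py
```

```text
t 10.5 pos [0.5617 0.1811 0.1209] yaw -0.6035 F [-3.6  4.   8. ] T [ 0.699  0.711 -0.026] w 0.152 q6 0.871
```

Request:
{"name": "play_rows", "arguments": {"motion": [[[0,0,0],[0,0,-0.07]],[[0,0,0],[0,0,-0.14]],[[0,0,0],[0,0,-0.14]]]}}

```text
time: 10.92
tool_pos: [0.5615, 0.1812, 0.1209]
tcp_rot: [-1.497, 0.561, -0.556]
wrist_force: [-3.5, 4.2, 7.2]
width: 0.161
```

```bash
python3 a.py; python3 - <<'E'
from h import *
im,_=cams.read_camera("side");a=im[180:330,130:270]
im,_=cams.read_camera("wrist");cv2.imwrite("pics/w4.png",im[:,:,::-1])
cv2.imwrite("pics/s4.png",cv2.resize(a[:,:,::-1],None,fx=4,fy=4))
E
```

```text
t 11.12 pos [0.5616 0.1812 0.121 ] yaw -0.7135 F [-3.7  4.1  7.4] T [ 0.786  0.736 -0.04 ] w 0.152 q6 0.981
```

View pics/s4.png

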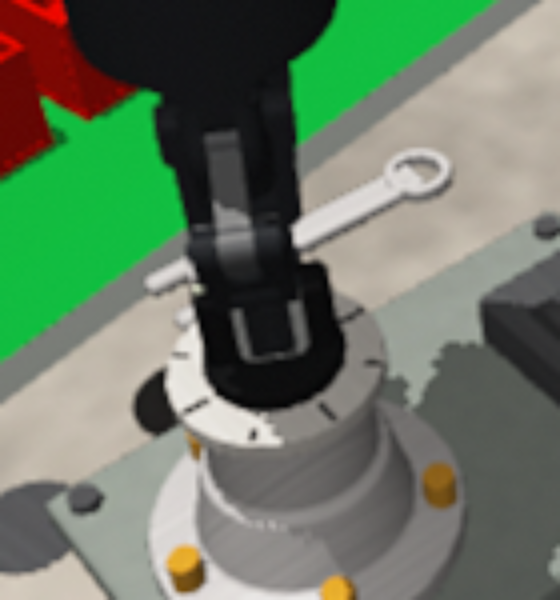

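View pics/w4.png

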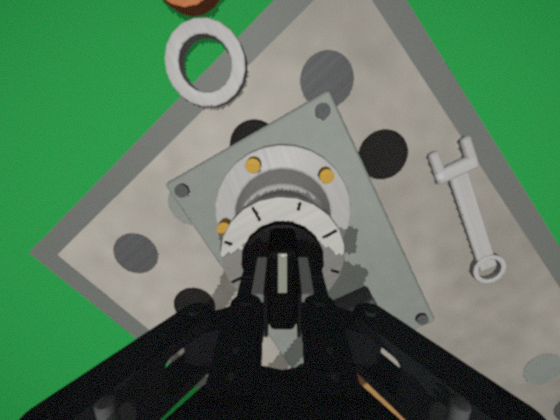

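The wrist picture shows the white stripe (283, 272) still lined up between the fingers, so the knob is turning with the gripper. I'll keep turning in small steps.

Request:
{"name": "play_rows", "arguments": {"motion": [[[0,0,0],[0,0,-0.07]],[[0,0,0],[0,0,-0.14]],[[0,0,0],[0,0,-0.14]]]}}

```text
time: 11.65
tool_pos: [0.5614, 0.1813, 0.1209]
tcp_rot: [-1.473, 0.646, -0.641]
wrist_force: [-4.2, 5.7, 7.2]
width: 0.15
```

```bash
python3 a.py
```

```text
t 11.85 pos [0.5614 0.1813 0.1209] yaw -0.8235 F [-4.   4.7  8.3] T [ 0.875  0.825 -0.01 ] w 0.15 q6 1.091
```

Request:
{"name": "play_rows", "arguments": {"motion": [[[0,0,0],[0,0,-0.07]],[[0,0,0],[0,0,-0.14]],[[0,0,0],[0,0,-0.14]]]}}

```text
time: 12.28
tool_pos: [0.5613, 0.1814, 0.1209]
tcp_rot: [-1.445, 0.731, -0.726]
wrist_force: [-4.0, 4.3, 8.5]
width: 0.153
```

```bash
python3 a.py
```

```text
t 12.47 pos [0.5613 0.1814 0.1209] yaw -0.9335 F [-4.7  4.4  8.5] T [ 0.901  0.834 -0.038] w 0.15 q6 1.201
```

Request:
{"name": "play_rows", "arguments": {"motion": [[[0,0,0],[0,0,-0.07]],[[0,0,0],[0,0,-0.14]],[[0,0,0],[0,0,-0.14]]]}}

```text
time: 12.9
tool_pos: [0.5613, 0.1816, 0.121]
tcp_rot: [-1.413, 0.816, -0.81]
wrist_force: [-4.4, 4.7, 8.5]
width: 0.152
```

```bash
python3 a.py
```

```text
t 13.1 pos [0.5612 0.1816 0.1209] yaw -1.0435 F [-4.5  5.3  8.5] T [ 1.011  0.862 -0.027] w 0.151 q6 1.311
```

Turned 2.0 rad so far, no bottom yet.

Request:
{"name": "play_rows", "arguments": {"motion": [[[0,0,0],[0,0,-0.07]],[[0,0,0],[0,0,-0.14]],[[0,0,0],[0,0,-0.14]]]}}

```text
time: 13.52
tool_pos: [0.5612, 0.1817, 0.1209]
tcp_rot: [-1.378, 0.9, -0.894]
wrist_force: [-4.9, 5.9, 8.9]
width: 0.152
```

```bash
python3 a.py
```

```text
t 13.72 pos [0.5612 0.1817 0.1209] yaw -1.1535 F [-5.   6.   8.6] T [ 1.105  0.88  -0.015] w 0.154 q6 1.421
```

Request:
{"name": "play_rows", "arguments": {"motion": [[[0,0,0],[0,0,-0.07]],[[0,0,0],[0,0,-0.14]],[[0,0,0],[0,0,-0.14]]]}}

```text
time: 14.15
tool_pos: [0.5612, 0.1819, 0.1209]
tcp_rot: [-1.339, 0.983, -0.977]
wrist_force: [-5.4, 5.8, 8.5]
width: 0.157
```

```bash
python3 a.py
```

```text
t 14.35 pos [0.5612 0.1819 0.1209] yaw -1.2633 F [-5.3  6.2  8.7] T [1.148 0.881 0.017] w 0.154 q6 1.531
```

Request:
{"name": "play_rows", "arguments": {"motion": [[[0,0,0],[0,0,-0.06]],[[0,0,0],[0,0,-0.06]]]}}

```text
time: 14.65
tool_pos: [0.5612, 0.1819, 0.1209]
tcp_rot: [-1.321, 1.018, -1.012]
wrist_force: [-5.7, 6.4, 7.9]
width: 0.151
```

```bash
python3 a.py
```

```text
t 14.85 pos [0.5611 0.1819 0.1209] yaw -1.3102 F [-5.2  6.3  8.2] T [1.17  0.886 0.083] w 0.153 q6 1.578
```

Request:
{"name": "play_rows", "arguments": {"motion": [[[0,0,0],[0,0,-0.05]],[[0,0,0],[0,0,-0.05]],[[0,0,0],[0,0,-0.05]]]}}

```text
time: 15.28
tool_pos: [0.5611, 0.182, 0.1209]
tcp_rot: [-1.306, 1.048, -1.041]
wrist_force: [-5.6, 7.0, 9.0]
width: 0.153
```

```bash
python3 a.py
```

```text
t 15.47 pos [0.5611 0.182  0.1209] yaw -1.3493 F [-5.7  6.6  8.5] T [1.163 0.892 0.114] w 0.152 q6 1.617
```

Request:
{"name": "play_rows", "arguments": {"motion": [[[0,0,0],[0,0,-0.05]],[[0,0,0],[0,0,-0.05]],[[0,0,0],[0,0,-0.05]]]}}

```text
time: 15.9
tool_pos: [0.5611, 0.182, 0.1209]
tcp_rot: [-1.29, 1.077, -1.071]
wrist_force: [-5.4, 6.6, 7.7]
width: 0.15
```

```bash
python3 a.py
```

```text
t 16.1 pos [0.5611 0.182  0.1209] yaw -1.3884 F [-5.1  6.8  8.2] T [1.173 0.909 0.153] w 0.152 q6 1.656
```

Request:
{"name": "play_rows", "arguments": {"motion": [[[0,0,0],[0,0,0.12]],[[0,0,0],[0,0,0.24]],[[0,0,0],[0,0,0.36]],[[0,0,0],[0,0,0.48]],[[0,0,0],[0,0,0.6]],[[0,0,0],[0,0,0.72]],[[0,0,0],[0,0,0.84]],[[0,0,0],[0,0,0.96]],[[0,0,0],[0,0,1]]]}}

```text
time: 17.27
tool_pos: [0.5616, 0.1811, 0.1209]
tcp_rot: [-1.519, 0.473, -0.47]
wrist_force: [-3.3, 3.3, 7.6]
width: 0.149
```

Request:
{"name": "play_rows", "arguments": {"motion": [[[0,0,0],[0,0,0.12]],[[0,0,0],[0,0,0.24]],[[0,0,0],[0,0,0.36]],[[0,0,0],[0,0,0.48]],[[0,0,0],[0,0,0.6]],[[0,0,0],[0,0,0.72]],[[0,0,0],[0,0,0.84]],[[0,0,0],[0,0,0.96]],[[0,0,0],[0,0,1]]]}}

```text
time: 18.4
tool_pos: [0.5627, 0.1808, 0.1209]
tcp_rot: [-1.565, -0.144, 0.144]
wrist_force: [-0.6, 1.6, 5.3]
width: 0.152
```

Request:
{"name": "play_rows", "arguments": {"motion": [[[0,0,0],[0,0,0.1]],[[0,0,0],[0,0,0.2]],[[0,0,0],[0,0,0.216]],[[0,0,0],[0,0,0.216]],[[0,0,0],[0,0,0.216]],[[0,0,0],[0,0,0.216]]]}}

```text
time: 19.15
tool_pos: [0.563, 0.1808, 0.121]
tcp_rot: [-1.553, -0.277, 0.276]
wrist_force: [0.7, 3.3, 6.2]
width: 0.154
```

```bash
python3 a.py
```

```text
t 19.35 pos [0.5629 0.1808 0.1209] yaw 0.352 F [-0.   3.5  5.3] T [0.521 0.088 0.03 ] w 0.149 q6 -0.084
```

Request:
{"name": "play_rows", "arguments": {"motion": [[[0,0,0],[0,0,0]],[[0,0,0],[0,0,0]],[[0,0,0],[0,0,0]],[[0,0,0],[0,0,0]],[[0,0,0.1],[0,0,0]],[[0,0,0.2],[0,0,0]],[[0,0,0.28],[0,0,0]]], "gripper": 0.4}}

```text
time: 20.27
tool_pos: [0.563, 0.1804, 0.2338]
tcp_rot: [-1.553, -0.277, 0.275]
wrist_force: [0.2, 0.5, 1.0]
width: 0.601
```

```bash
python3 - <<'E'
from h import *
s=st();s=st()
im,d=cams.read_camera("wrist"); s=st();im,d=cams.read_camera("wrist"); cv2.imwrite("pics/w5.png",im[:,:,::-1])
c=cams.calibration("wrist");T=np.array(c["tool_from_camera"]);K=c["mtx"]
v,u=np.mgrid[:420,:560]
P=np.stack([(u-K[0,2])*d/K[0,0],(v-K[1,2])*d/K[1,1],d],-1)
M=R.from_rotvec(s["tcp_rot"]).as_matrix()
W=((P@T[:3,:3].T+T[:3,3])@M.T)+s["tool_pos"]
sel=(d>0)&(np.hypot(W[...,0]-.5605,W[...,1]-.182)<.03)&(W[...,2]>.137)&(W[...,2]<.152)
X=W[sel];print(len(X),X.mean(0))
U,S,V=np.linalg.svd(X[:,:2]-X[:,:2].mean(0));print(V[0],np.arctan2(V[0,1],V[0,0]))
for l in ("lock_tip",):
  for r in cams.mark_of("wrist",l)[:2]:
    p=T[:3,:3]@r["xyz"]+T[:3,3]; print(r["conf"],M@p+s["tool_pos"])
  im,d=cams.read_camera("side")
  for r in cams.mark_of("side",l)[:2]: print(r["conf"],w("side",r["xyz"]))
E
```

```text
t 20.27 pos [0.563  0.1804 0.2338] yaw 0.3517 tilt [ 0.001 -1.    -0.   ] F [0.2 0.5 1. ] T [ 0.042 -0.031 -0.033] w 0.601 q [ 0.268  0.104  1.787 -0.     1.25  -0.084]
t 20.27 pos [0.563  0.1804 0.2338] yaw 0.3517 tilt [ 0.001 -1.    -0.   ] F [0.2 0.5 1. ] T [ 0.042 -0.031 -0.033] w 0.601 q [ 0.268  0.104  1.787 -0.     1.25  -0.084]
t 20.32 pos [0.5654 0.1811 0.239 ] yaw 0.3519 tilt [ 0.008 -1.    -0.001] F [1.4 0.2 2.8] T [-0.012 -0.023 -0.009] w 0.597 q [ 0.268  0.101  1.781 -0.     1.251 -0.084]
797 [0.56274238 0.18407635 0.14347537]
[ 0.3360253  -0.94185296] -1.228102708520038
0.69 [0.50110302 0.06295897 0.10367416]
0.79 [0.50076607 0.06308523 0.10403535]
```

View pics/w5.png

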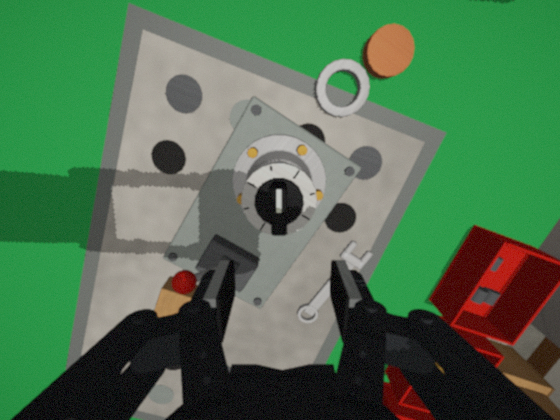

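Request:
{"name": "play_rows", "arguments": {"motion": [[[-0.29,-0.27,0],[0,0,-0.71]],[[-0.29,-0.27,0],[0,0,-0.71]],[[-0.29,-0.27,0],[0,0,-0.71]],[[-0.29,-0.27,0],[0,0,-0.71]],[[-0.29,-0.27,0],[0,0,-0.71]],[[-0.29,-0.27,0],[0,0,-0.71]],[[-0.29,-0.27,0],[0,0,-0.71]]], "gripper": 1, "squeeze": 30}}

```text
time: 21.4
tool_pos: [0.4471, 0.073, 0.2318]
tcp_rot: [-1.565, 0.161, -0.16]
wrist_force: [0.2, -0.1, -0.4]
width: 0.002
```

```bash
python3 - <<'E'
from h import *
avg(2); s=st(); print((np.array([.449,.0727,.097])-s["tool_pos"])/.4)
E
```

```text
t 21.45 pos [0.447  0.0729 0.2319] yaw -0.2046 F [-0.1 -0.5 -0. ] T [-0.021 -0.009 -0.025] w -0.0 q6 0.311
t 21.5 pos [0.447  0.0728 0.2319] yaw -0.2048 tilt [-0.001 -1.    -0.   ] F [-0.6  0.   0.4] T [-0.014 -0.029 -0.018] w 0.0 q [ 0.107 -0.168  2.054  0.     1.256  0.311]
[ 0.00509103 -0.0003481  -0.33717451]
```

Request:
{"name": "play_rows", "arguments": {"motion": [[[0,0,-0.1],[0,0,0]],[[0,0,-0.2],[0,0,0]],[[0,0,-0.3],[0,0,0]],[[0,0,-0.336],[0,0,0]],[[0,0,-0.336],[0,0,0]],[[0,0,-0.336],[0,0,0]],[[0,0,-0.336],[0,0,0]]]}}

```text
time: 22.38
tool_pos: [0.4482, 0.0726, 0.0995]
tcp_rot: [-1.564, 0.159, -0.164]
wrist_force: [-0.0, -0.2, 0.7]
width: 0.0
```

```bash
python3 - <<'E'
from h import *
avg(2); im,d=avg(2,"side"); cv2.imwrite("pics/s6.png",im[:,:,::-1])
im,d=avg(2,"top"); cv2.imwrite("pics/t6.png",im[:,:,::-1])
E
```

```text
t 22.43 pos [0.448  0.0726 0.0992] yaw -0.2058 F [0.3 0.5 1.1] T [ 0.015 -0.003  0.021] w -0.002 q6 0.312
t 22.52 pos [0.4474 0.0725 0.0987] yaw -0.2059 F [ 0.7  0.4 -0.1] T [ 0.    -0.     0.023] w 0.001 q6 0.312
t 22.62 pos [0.447  0.0725 0.0982] yaw -0.2058 F [-0.   0.   0.6] T [-0.026  0.    -0.021] w -0.002 q6 0.312
```

View pics/s6.png

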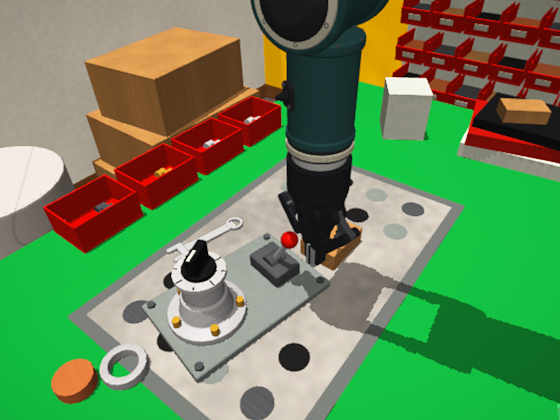

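Request:
{"name": "play_rows", "arguments": {"motion": [[[0.025,-0.005,0],[0,0,0]],[[0.05,-0.01,0],[0,0,0]],[[0.075,-0.016,0],[0,0,0]],[[0.1,-0.021,0],[0,0,0]],[[0.125,-0.026,0],[0,0,0]],[[0.15,-0.031,0],[0,0,0]],[[0.175,-0.036,0],[0,0,0]],[[0.2,-0.042,0],[0,0,0]],[[0.208,-0.043,0],[0,0,0]],[[0.208,-0.043,0],[0,0,0]]]}}

```text
time: 23.92
tool_pos: [0.5302, 0.0552, 0.0976]
tcp_rot: [-1.565, 0.162, -0.162]
wrist_force: [0.8, 0.3, -0.5]
width: 0.002
```

```bash
cat > b.py <<'E'
from h import *
import sys
im,d=avg(2,"side"); cv2.imwrite(sys.argv[1],im[:,:,::-1])
for r in cams.mark_of("side","lock_tip")[:2]: print(r["conf"],w("side",r["xyz"]))
c=cams.calibration("side");K=c["mtx"]
v,u=np.mgrid[:420,:560];P=np.stack([(u-K[0,2])*d/K[0,0],(v-K[1,2])*d/K[1,1],d],-1)
W=(P-np.array(c["t"]).ravel())@np.array(c["R"])
red=(im[...,0]>120)&(im[...,1]<60)&(im[...,2]<60)&(np.hypot(W[...,0]-.53,W[...,1]-.06)<.09)&(W[...,2]>.06)
print(red.sum(),np.median(W[red],0))
pv=np.array([.535,.0547]);x=np.array([.979,-.204]); print("along x", (np.median(W[red],0)[:2]-pv)@x)
E
python3 b.py pics/s7.png
```

```text
t 23.98 pos [0.53   0.0552 0.0976] yaw -0.2058 F [ 0.1  0.  -0.5] T [-0.008 -0.033 -0.013] w -0.003 q6 0.263
0.83 [0.5568816  0.04883444 0.11067855]
102 [0.55435039 0.05861697 0.1196928 ]
along x 0.018144971698186078
```

View pics/s7.png

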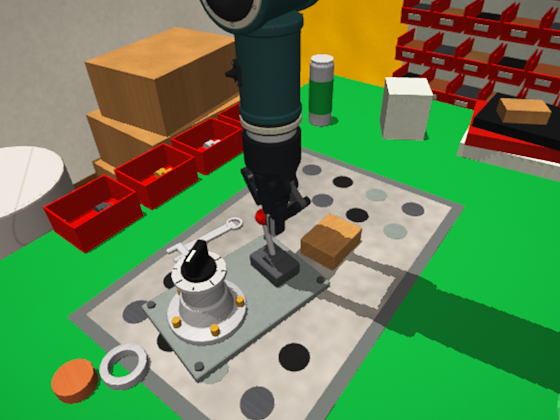

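Request:
{"name": "play_rows", "arguments": {"motion": [[[0.012,-0.0025,0],[0,0,0]],[[0.024,-0.005,0],[0,0,0]],[[0.033,-0.007,0],[0,0,0]],[[0.033,-0.007,0],[0,0,0]],[[0.033,-0.007,0],[0,0,0]]]}}

```text
time: 24.7
tool_pos: [0.5434, 0.0524, 0.0979]
tcp_rot: [-1.565, 0.161, -0.162]
wrist_force: [-0.0, -0.2, -0.0]
width: -0.003
```

```bash
python3 b.py pics/s8.png
```

```text
t 24.75 pos [0.5434 0.0524 0.0979] yaw -0.2058 F [-0.2 -0.2  0.5] T [0.01  0.021 0.002] w 0.004 q6 0.256
0.81 [0.57156897 0.04496028 0.10592335]
107 [0.56689304 0.05564963 0.11513118]
along x 0.031029561740107417
```

Request:
{"name": "play_rows", "arguments": {"motion": [[[0.003,-0.0005,0],[0,0,0]],[[0.006,-0.001,0],[0,0,0]],[[0.006,-0.001,0],[0,0,0]]]}}

```text
time: 25.22
tool_pos: [0.5453, 0.052, 0.0975]
tcp_rot: [-1.565, 0.162, -0.161]
wrist_force: [-0.5, 0.0, -0.7]
width: 0.001
```

```bash
python3 b.py pics/s9.png
```

```text
t 25.27 pos [0.5453 0.052  0.0975] yaw -0.2058 F [-0.4  0.5 -0.6] T [0.014 0.132 0.007] w 0.002 q6 0.255
0.76 [0.57119883 0.04532053 0.10466112]
101 [0.56849719 0.05530837 0.11413688]
along x 0.032669644187795006
```

Request:
{"name": "play_rows", "arguments": {"motion": [[[0.003,-0.0005,0],[0,0,0]],[[0.006,-0.001,0],[0,0,0]],[[0.006,-0.001,0],[0,0,0]]]}}

```text
time: 25.75
tool_pos: [0.5473, 0.0517, 0.0975]
tcp_rot: [-1.565, 0.163, -0.161]
wrist_force: [-1.5, 0.8, 1.2]
width: 0.001
```

```bash
python3 b.py pics/s10.png
```

```text
t 25.8 pos [0.5473 0.0517 0.0975] yaw -0.2059 F [-2.2  0.9  1. ] T [0.095 0.482 0.036] w -0.0 q6 0.255
0.66 [0.5730222  0.04244702 0.10138114]
99 [0.57044379 0.05521969 0.11361903]
along x 0.034593453769734765
```

Request:
{"name": "play_rows", "arguments": {"motion": [[[0.004,-0.001,0],[0,0,0]],[[0.004,-0.001,0],[0,0,0]]]}}

```text
time: 26.15
tool_pos: [0.5477, 0.0516, 0.0972]
tcp_rot: [-1.565, 0.165, -0.158]
wrist_force: [-7.5, 2.4, 3.3]
width: 0.0
```

```bash
python3 b.py pics/s11.png
```

```text
t 26.2 pos [0.5477 0.0516 0.0972] yaw -0.2059 F [-7.6  2.1  2.1] T [0.26  1.143 0.015] w -0.003 q6 0.254
0.71 [0.57268149 0.04390452 0.1016039 ]
97 [0.57067577 0.05541727 0.11327374]
along x 0.034780252615737556
```

The force has risen to 8 N, so the lever is on its stop. I'll back off along -x and lift clear.

Request:
{"name": "play_rows", "arguments": {"motion": [[[-0.03,0.006,0],[0,0,0]],[[-0.08,0.016,0],[0,0,0]],[[-0.13,0.027,0],[0,0,0]],[[-0.16,0.033,0.1],[0,0,0]],[[-0.2,0.04,0.22],[0,0,0]],[[-0.2,0.04,0.34],[0,0,0]],[[-0.2,0.04,0.4],[0,0,0]],[[-0.2,0.04,0.4],[0,0,0]]]}}

```text
time: 27.3
tool_pos: [0.4716, 0.0674, 0.2608]
tcp_rot: [-1.563, 0.155, -0.168]
wrist_force: [0.2, 1.3, -0.5]
width: -0.003
```

```bash
python3 b.py pics/s12.png; python3 - <<'E'
from h import *
im,d,W=cloud("top"); cv2.imwrite("pics/t12.png",im[:,:,::-1])
for r in cams.mark_of("top","lock_tip")[:2]: print(r["conf"],w("top",r["xyz"]))
top=(np.hypot(W[...,0]-.5605,W[...,1]-.182)<.035)&(W[...,2]>.138)&(W[...,2]<.152)
X=W[top][:,:2];U,S,V=np.linalg.svd(X-X.mean(0));print(len(X),V[0],np.arctan2(V[0,1],V[0,0]));st()
E
```

```text
t 27.35 pos [0.4703 0.0672 0.2586] yaw -0.2058 F [ 0.3  0.3 -0.4] T [0.01  0.041 0.015] w 0.001 q6 0.296
162 [0.56739676 0.05195172 0.11331465]
along x 0.03227707639488285
0 [1. 0.] 0.0
t 27.55 pos [0.4684 0.0671 0.2556] yaw -0.2059 tilt [-0.003 -1.    -0.001] F [-0.1 -0.6  0.2] T [-0.026  0.011  0.028] w 0.002 q [ 0.09  -0.139  1.985 -0.     1.298  0.296]<stdin>:5: RuntimeWarning: Mean of empty slice.
  ret = um.true_divide(
```

View pics/s12.png

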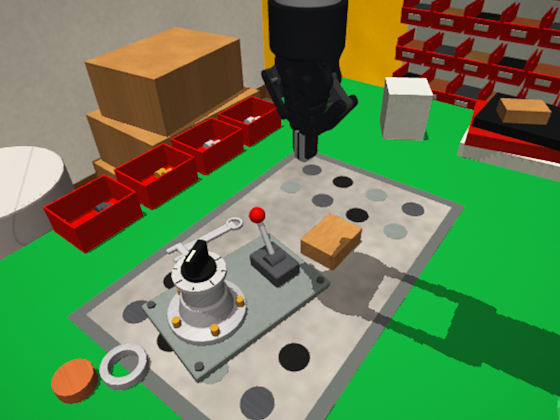

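View pics/t12.png

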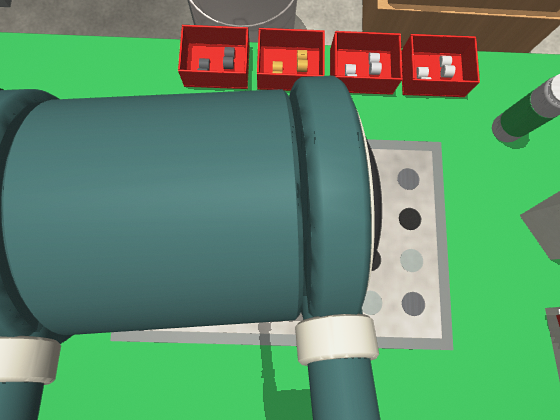

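```bash
python3 - <<'E'
from h import *
from scipy.optimize import least_squares
im,d,W=cloud("side")
red=(im[...,0]>100)&(im[...,1]<60)&(im[...,2]<60)&(np.hypot(W[...,0]-.56,W[...,1]-.05)<.06)&(W[...,2]>.06)&(d>0)
X=W[red]
r=least_squares(lambda c:np.linalg.norm(X-c,axis=1)-.013,X.mean(0)-[0,.0,.008],loss="soft_l1",f_scale=.001)
print(len(X),r.x,((r.x[:2]-[.535,.0547])@[.979,-.204]), r.cost)
for k in cams.mark_of("side","lock_tip")[:2]: print(k["conf"],w("side",k["xyz"]))
sel=(np.hypot(W[...,0]-.561,W[...,1]-.182)<.03)&(W[...,2]>.1405)&(W[...,2]<.152)
Y=W[sel][:,:2];U,S,V=np.linalg.svd(Y-Y.mean(0));print(len(Y),V[0],np.arctan2(V[0,1],V[0,0]))
st()
E
```

```text
181 [0.57292188 0.04615245 0.10563486] 0.038869217789413865 0.0002570809265764642
0.64 [0.57544199 0.04428134 0.10582973]
254 [-0.34710845  0.937825  ] 1.9252824098844665
t 27.65 pos [0.4687 0.0671 0.256 ] yaw -0.2059 tilt [-0.003 -1.    -0.001] F [-1.   0.2 -0.1] T [-0.06  -0.073 -0.012] w -0.004 q [ 0.09  -0.139  1.985 -0.     1.298  0.296]
```

```bash
python3 -c "
from h import *
avg(4,'side');print(bot.finish_job())"
```

```text
t 27.8 pos [0.4692 0.0672 0.2569] yaw -0.2058 F [-0.4  0.1 -0.6] T [-0.004 -0.008 -0.004] w 0.0 q6 0.296
the job is handed in; nothing more can be done
None
```

The bearing is set, the lock lever is thrown over, and I handed the job in at about 28 s. It gave no verdict.

- **Bottoming the knob:** I turned the knob clockwise about 2.2 rad, in small steps near the end, until the torque started to rise. It rose about 0.18 Nm above friction, roughly 0.09 rad past bottom. By gripper angle alone it can't have been more than about 0.17 rad, against the 0.25 rad limit.
- **Backing off:** I turned it back 1.74 rad and let go. The wrist and side cameras put the bar at -1.23 and -1.22 rad. The target was about -1.22 rad, a quarter turn from the bottom I estimated by feel (good to about 0.05 rad).
- **Lock lever:** I pushed the ball across until it met its stop at about 8 N, then backed off and lifted clear. The ball's centre is now 38.9 mm past the pivot, where fully over is 38.4 mm.
- **Final checks:** Wrist force read about zero with the gripper clear. In the last side picture the spanner, bearing race, grease cap and nearby carton look unmoved, though I did not measure them. The last overhead picture could not confirm anything because the arm blocked its view.
- **What disagreed:** Near bottom the torque rose only about 1 Nm per rad of gripper turn, not 2. I put that down to give in the grip, so the bottom angle comes from extrapolating the torque.

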